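# Close up the spice chest after cooking

## Robot

A 6-joint arm with a two-finger parallel gripper is mounted at the origin on the work surface. World frame = base frame: x ahead of the robot, y to its left, z up, the work surface at z = 0. Lengths are in m, angles in rad, forces in N, time in s.
With the tool pointing down it reaches from about 0.35 to 0.85 m from the base axis. Payload 8.1 kg.
Tool frame: the origin (TCP) lies on the mounting face of the last link; the fingertips stand 186 mm ahead of it and the grasp point (between the pads) lies 167 mm ahead of it; z points along the fingers, y is the line along which they close (so a half turn about z gives the same grasp; the last joint's range is limited). The gripper opens to 93 mm and grips with 3 to 60 N. Pads are 15 mm wide; open, the fingers measure 128 mm over their backs; the gripper's body (75 mm by 188 mm) begins 65 mm behind the grasp point.
Start: joints at [-1.409, 0.13, 1.488, -0, 1.523, -0.085], TCP at [0.147, -0.582, 0.405] pointing down, gripper open.
Joint ranges: [-2.96, 2.96], [-0.89, 2.26], [0.02, 2.5], [-1.34, 4.48], [0, 2.73], [-2.66, 2.66]. Speed limits (rad/s): [2.39, 2.39, 2.79, 3.14, 3.14, 3.14].

## Interface

Orientations are given as a rotation vector (axis times angle).
In Python, from plant import * gives the robot as it stands. The module is installed in compiled form; this text tells all that it offers.
- The arm moves only by the tool arm_command, never from a script. Its argument "increments" is a list of rows, each a list of 6 numbers: the shift along the tool's x, y, z in units of 0.2 m (1.0 is 0.2 m), then the turn, a rotation vector about the tool's x, y, z in units of pi rad (1.0 is pi rad). A call has exactly 5 rows; each row is the pose to reach, as a shift and turn from the pose commanded when the call began, along the tool's axes at that moment, turning the shorter way round; what a row does not reach only later rows make up. A row lasts 1/8 s, in which the tool goes at most 62.5 mm and 10.7 degrees, less where a joint would pass 70% of its speed; a pose out of reach is approached as far as the arm can. A call with a number of a shift or a turn outside -1 to 1 is refused whole. A call with a gripper value outside its range is refused whole. "fingers" is the closure, from -1 (fully open) to 1 (shut), set as the call begins (left out, the last holds). The fingers move at their own pace and stop on an object; "force" is the grip in N (left out, the last holds). Time passes only in rows, so rows that repeat a pose let the fingers close, or fill a call up. It gives the time, the measured TCP pose, the force, the opening and the grip force at its end, in the units of the state.
- read_state(): the state, without advancing time (a new reading comes with each control period).
- read_camera(name): name is "side" or "top"; returns a dict with "image" (400x640x3 uint8, red, green, blue), "fx", "fy", "cx", "cy" (pixels), "k1" (the pictures are not rectified: a ray, as slopes to the right and down, at radius r is drawn at 1 + k1 r^2 times it, then the intrinsics apply), "T" (4x4, takes a point from camera to world coordinates). Camera axes: x right, y down, z forward; pixel columns grow to the right and rows downward; lengths in m; the calibration is good to about 2 mm. A picture is of the moment at which its call begins. There is no depth.
- close_job(): hands the job in; it is judged then, once.
The state is a dict: "t": time; "q": joint angles; "dq": joint speeds; "joint_torque": joint torques, N m; "tool_pos": TCP position; "orientation": TCP orientation; "force": force on the tool from outside, world axes, zero at the start; "wrist_torque": the same for the moment, N m; "opening": finger opening in m; "gripper_force": force on a finger pad.
Only numpy, scipy, OpenCV 4.12 (cv2) and the standard library are available. Lean on these libraries where they do the work, as an engineer would, in place of code of your own. Each camera call takes 0.05 s, during which the arm holds its last target. There are 200 camera calls.

## Task

The cooking is done: close up the wooden spice chest on the worktop with your fingertips, without grasping or lifting anything. Push both of its open drawers fully home and push its raised lid over and down until it is shut, gently, so that the lid does not bang and the chest is not shoved along. Leave the pepper mill, the spice jar, the pot and the wooden spoon standing or lying where they are.

Things in the scene. Friction and masses are not known exactly. Their poses are not given: they have to be found in the camera images.
- chest: Loose light-wood spice chest, about 4 kg in all, 150 deep (x), 280 wide (y), rim 98 above the worktop. Origin: centre of its underside, on the worktop; x points from the drawer side to the hinge side (away from the robot, but for the yaw), y left along the width, z up. It slides if pushed sideways with more than about 15 N.
- drawer_left (a joint): How far the left (+y) drawer is drawn out, m: 0 shut, 0.09 fully out; it slides out along the chest's -x with a friction of about 1.2 N and stays where it is left. Small bottles are fixed in it, lower than its front.
- drawer_right (a joint): The same for the right (-y) drawer.
- drawer_left_front (a point): Point to push on the left drawer's outer face: mid-width, 53 above the worktop. The face looks to chest -x, is 134 wide (centre at chest y = +69), spans heights 6 to 68, and when shut lies at chest x = -83, 8 proud of the carcass. Under the point a brass knob 14 across, centred at height 26, stands 15 out of the face.
- drawer_right_front (a point): The same point on the right drawer's front, of the same sizes, centre at chest y = -69.
- lid (a joint): Opening angle of the lid, rad: 0 shut (flat on the rim), 1.6 fully open (just past upright). The hinge has a friction of about 0.3 N m and the lid stays at any angle. Closing it takes about 1 to 3 N near its free edge, pushed on the outer face.
- lid_hinge (a point): Middle of the lid's hinge axis, at chest x = +75 (far side from the drawers), 98 above the worktop; the axis runs along the chest's y. x and z of this frame turn with the lid.
- lid_edge (a point): Middle of the lid's free edge on its outer face (the top when shut; raised, it looks away from the robot). The lid is a plain board, no handle, 152 from hinge axis to free edge, 284 wide, 10 thick; inner face through the hinge axis, outer face 10 off it. Shut: outer face 108 above the worktop, free edge at chest x = -77.
- mill: Bystander: turned wooden pepper mill, 155 tall, 54 across, upright beside the chest; origin under its centre.
- jar: Bystander: amber glass spice jar with steel cap, 100 tall, 48 across, upright beside the chest; origin under its centre.
- pot: Bystander: teal enamelled open pot, 224 across (290 over its two handles), 115 tall, well to the right; origin under its centre.
- spoon: Bystander: flat wooden cooking spoon, 280 long, 56 wide at the blade, 10 thick, lying on the worktop on the left; origin under the middle of it.

How it is judged:
By the outcome, as a careful person would: the job done as asked, in the order asked, and still so for the second after the job is handed in, with the robot touching nothing.
It also fails if it takes over 64 s, if anything falls off the work surface, if the arm or the gripper's body presses on something with over 40 N, if the wrist force passes 120 N, or if a joint passes its speed limit or range.

## Working session

There is one attempt and no reset: what is moved stays moved. The work goes in short steps, Python scripts to look and compute and a tool call to move; the robot and the scene stay as the last step left them, time stands still between calls to the robot, and variables do not carry over. Pictures are saved under pics/ and viewed, at most 10 in all, crops included, and the job is handed in when it is done.

Besides the shell and the picture viewer there is one more tool, called after ">>>" in YAML: its name, and indented under it one key for each argument. arm_command: Moves the arm, as the interface text tells. Shifts and turns lie within -1 to 1; 1 stands for 0.2 m of shift or pi rad of turn. Its arguments: {"type":"object","properties":{"increments":{"type":"array","items":{"type":"array","items":{"type":"number","minimum":-1,"maximum":1}}},"fingers":{"type":"number"},"force":{"type":"number"}},"required":["increments"]}

```bash
mkdir -p pics
cat > h.py <<'E'
from plant import *
import numpy as np, cv2
from scipy.spatial.transform import Rotation as R
def cam(n):
    c=read_camera(n); np.savez('cam_'+n,**c); return c
def ld(n): return dict(np.load('cam_'+n+'.npz'))
def KD(c): return np.array([[c['fx'],0,c['cx']],[0,c['fy'],c['cy']],[0,0,1.]],float), np.array([c['k1'],0,0,0],float)
def ray(c,u,v):
    K,D=KD(c); p=cv2.undistortPoints(np.array([[[u,v]]],float),K,D)[0,0]
    return c['T'][:3,3], c['T'][:3,:3]@np.array([p[0],p[1],1])
def onz(c,u,v,z):
    o,d=ray(c,u,v); return o+d*(z-o[2])/d[2]
def proj(c,P):
    K,D=KD(c); Ti=np.linalg.inv(c['T'])
    return cv2.projectPoints(np.array(P,float).reshape(-1,3),cv2.Rodrigues(Ti[:3,:3])[0],Ti[:3,3],K,D)[0][:,0]
E
python3 - <<'E'
from h import *
for n in('side','top'):
    c=cam(n); cv2.imwrite(f'pics/{n}0.png',cv2.resize(c['image'][...,::-1],(800,500))); print(n,c['T'].round(3),c['fx'],c['k1'])
s=read_state();print(s)
E
```

```text
side [[ 0.997 -0.039  0.066  0.526]
 [-0.074 -0.718  0.692 -0.979]
 [ 0.02  -0.695 -0.719  1.113]
 [ 0.     0.     0.     1.   ]] 396.742890165155 -0.06375218173616924
top [[ 1.500e-02 -9.770e-01  2.150e-01  2.890e-01]
 [-1.000e+00 -1.400e-02  5.000e-03 -3.100e-02]
 [-1.000e-03 -2.150e-01 -9.770e-01  1.543e+00]
 [ 0.000e+00  0.000e+00  0.000e+00  1.000e+00]] 470.8184414802045 -0.10144126281253163
{'t': 0.1, 'q': array([-1.40938243e+00,  1.31069236e-01,  1.48917531e+00, -2.51124066e-05,
        1.52300263e+00, -8.54077256e-02]), 'dq': array([-0.0002975 , -0.00108475, -0.00092502, -0.00020348,  0.00084764,
       -0.00084405]), 'joint_torque': array([ 2.98661425e-04, -5.61342824e+01, -4.93094909e+01,  7.69151025e-02,
        2.91385391e-02, -7.65959703e-05]), 'tool_pos': array([ 0.14657257, -0.58160548,  0.40379919]), 'orientation': array([-3.11605937e+00, -3.86521598e-01,  1.38041795e-04]), 'force': array([ 0.0339602 , -0.75396264,  0.07797679]), 'wrist_torque': array([ 0.02438184, -0.01041103,  0.02196206]), 'gripper_force': 0.0, 'opening': 0.09260851193526587}
```

View pics/side0.png

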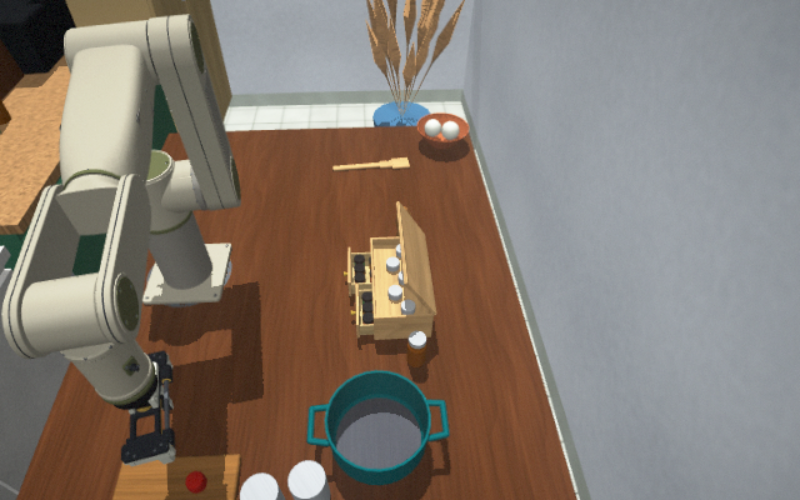

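View pics/top0.png

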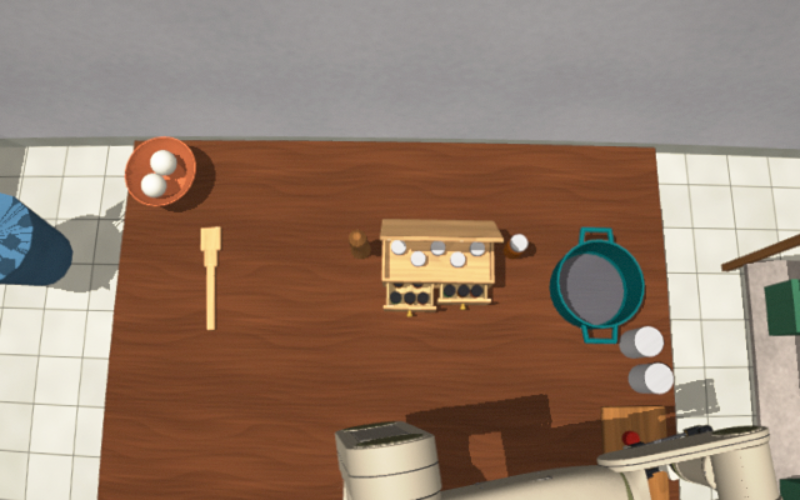

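The pictures show the chest at about (440,260) in the top view and (400,285) in the side view. Both drawers are out, the left one further, and the lid is nearly upright. The jar is close on the right and the mill is on the left. Next I'll enlarge both views.

Run:
```python
from h import *
for n,(x0,y0,w,h) in dict(side=(265,150,100,75*2),top=(270,160,160,100)).items():
    c=ld(n); k=5 if n=='top' else 4
    im=c['image'][y0:y0+h,x0:x0+w,::-1]; im=cv2.resize(im,None,fx=k,fy=k,interpolation=cv2.INTER_CUBIC)
    for i in range(0,w,20): cv2.putText(im,str(x0+i),(i*k,10),0,.35,(255,255,255),1); cv2.line(im,(i*k,0),(i*k,5),(255,255,255),1)
    for i in range(0,h,20): cv2.putText(im,str(y0+i),(0,i*k+4),0,.35,(255,255,255),1)
    cv2.imwrite(f'pics/{n}1.png',im)
```

```text
(no output)
```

View pics/top1.png

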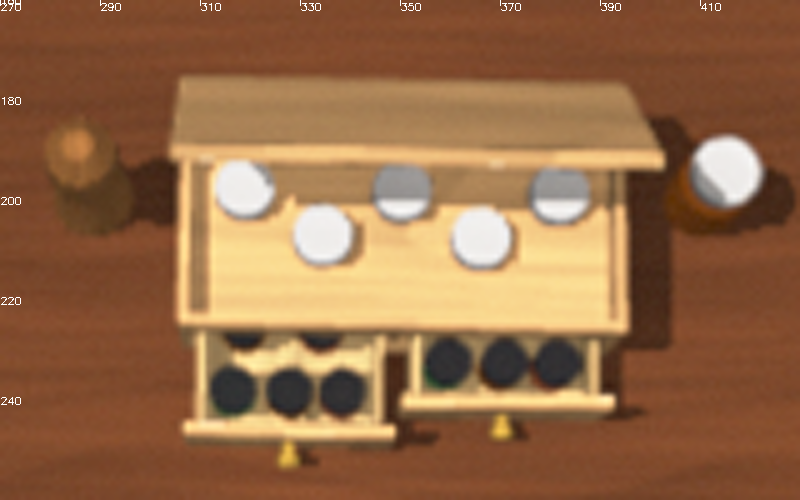

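View pics/side1.png

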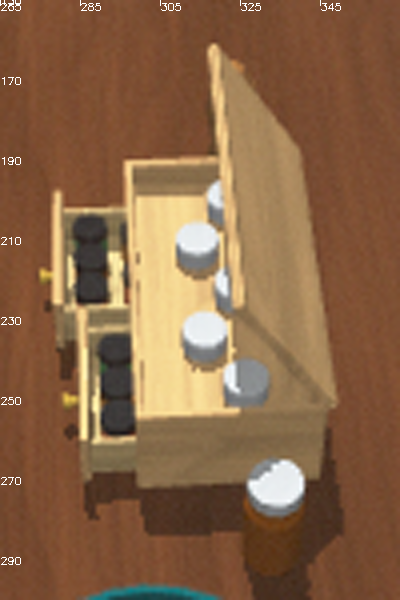

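The crops give me usable rim, drawer-front and lid-edge corners. The lid leans part way towards the robot. I'll fit the chest model to those corners.

```bash
cat > fit.py <<'E'
from h import *
from scipy.optimize import least_squares
def pts(p):
    x,y,w,dl,dr,a=p
    o=lambda r,t:(.075-r*np.cos(a)+t*np.sin(a),.098+r*np.sin(a)+t*np.cos(a))
    q={}
    for s,n in((1,'L'),(-1,'R')):
        q['rim'+n]=(-.075,s*.14,.098); q['bot'+n]=(-.075,s*.14,0); q['bbot'+n]=(.075,s*.14,0)
        for k,(r,t) in dict(fo=(.152,.01),fi=(.152,0),ho=(0,.01)).items():
            u=o(r,t); q[k+n]=(u[0],s*.142,u[1])
        for e,f in((1,'l'),(-1,'r')): q['d'+n+f]=(-.083-(dl if s>0 else dr),s*.069+e*.067,.068)
    M=np.array([[np.cos(w),-np.sin(w),0],[np.sin(w),np.cos(w),0],[0,0,1]])
    return {k:M@np.array(v)+[x,y,0] for k,v in q.items()}
E
python3 - <<'E'
from fit import *
ob=dict(top=dict(rimL=(305.6,224.6),rimR=(395.6,226),dLl=(306.6,246.6),dLr=(349,247.6),dRl=(350.4,241.2),dRr=(392.8,242.2),foL=(304.4,189.2),foR=(402.4,190.4),fiL=(304,191.6),fiR=(402.8,193.4),hoL=(306.4,175.2),hoR=(396,176.8)),
 side=dict(rimL=(296.2,190.5),rimR=(299,254.2),botR=(299.5,271.8),bbotR=(345,269.2),hoR=(348.7,250.8),foL=(320,161),foR=(325.7,226.2),dLl=(278.2,198),dRl=(285,228)))
C={n:ld(n) for n in ob}
def res(p):
    q=pts(p); return np.concatenate([(proj(C[n],[q[k] for k in ob[n]])-np.array(list(ob[n].values()))).ravel() for n in ob])
f=least_squares(res,[.6,0,0,.05,.04,1.1],loss='soft_l1'); np.save('fit.npy',f.x)
print(f.x.round(4)); print(res(f.x).reshape(-1,2).round(1).tolist())
q=pts(f.x)
for k in('dLl','dLr','dRl','dRr','foL','foR'): print(k,q[k].round(3))
t,s=C['top'],C['side']
print('jar',onz(t,415,194,.1),onz(s,265+275/4,150+480/4,.1),'mill',onz(t,286,188.5,.155))
E
```

```text
[ 0.6101 -0.1196 -0.0035  0.0581  0.0379  1.0311]
[[-0.0, -0.4], [-0.1, -0.3], [0.1, -0.1], [0.3, -0.3], [0.2, -0.3], [0.2, -0.6], [-0.3, -0.7], [0.6, -0.2], [0.1, 0.2], [-0.0, 0.2], [-0.2, -0.6], [-0.4, -0.6], [-0.5, -0.3], [-0.6, 0.3], [-0.5, 0.1], [-0.6, 0.5], [0.7, 0.9], [-1.2, -0.4], [0.0, -0.0], [-0.5, -0.5], [-1.4, -1.2]]
dLl [0.47  0.017 0.068]
dLr [ 0.469 -0.117  0.068]
dRl [ 0.489 -0.121  0.068]
dRr [ 0.489 -0.255  0.068]
foL [0.616 0.022 0.234]
foR [ 0.615 -0.262  0.234]
jar [ 0.63665961 -0.32304118  0.1       ] [ 0.63833209 -0.32357775  0.1       ] mill [0.63486987 0.08049418 0.155     ]
```

>>> arm_command:
  increments:
    - [0.13,-0.15,0,0,0,0.02]
    - [0.29,-0.33,0,0,0,0.04]
    - [0.45,-0.52,0,0,0,0.06]
    - [0.6,-0.69,0,0,0,0.0785]
    - [0.65,-0.75,0,0,0,0.0785]
  fingers: 1
  force: 10

```text
t: 0.72
tool_pos: [0.2368, -0.4028, 0.4044]
orientation: [-3.141, -0.003, -0.0]
force: [-0.1, -0.5, 0.1]
opening: 0.0477
gripper_force: 0.0
```

>>> arm_command:
  increments:
    - [0.11,-0.22,0,0,0,0]
    - [0.24,-0.46,0,0,0,0]
    - [0.36,-0.7,0,0,0,0]
    - [0.46,-0.885,0,0,0,0]
    - [0.46,-0.885,0,0,0,0]

```text
t: 1.35
tool_pos: [0.3289, -0.2261, 0.4048]
orientation: [-3.142, -0.008, -0.001]
force: [0.3, 1.1, 0.0]
opening: 0.0014
gripper_force: 0.0
```

>>> arm_command:
  increments:
    - [0.11,-0.22,0.1,0,0,0]
    - [0.23,-0.45,0.25,0,0,0]
    - [0.34,-0.67,0.4,0,0,0]
    - [0.44,-0.87,0.5,0,0,0]
    - [0.44,-0.87,0.5,0,0,0]

```text
t: 1.98
tool_pos: [0.416, -0.0524, 0.3026]
orientation: [-3.141, -0.006, 0.006]
force: [-0.4, 0.6, -0.1]
opening: 0.0009
gripper_force: 0.0
```

>>> arm_command:
  increments:
    - [0,0,0.12,0,0,0]
    - [0,0,0.25,0,0,0]
    - [0.02,0,0.34,0,0,0]
    - [0.1,0,0.34,0,0,0]
    - [0.15,0,0.34,0,0,0]

```text
t: 2.6
tool_pos: [0.4466, -0.0554, 0.2371]
orientation: [3.141, -0.002, 0.001]
force: [-1.0, 0.4, -0.4]
opening: 0.0006
gripper_force: 0.0
```

Run:
```python
from h import *
c=cam('side'); im=c['image'][130:290,230:390,::-1]; cv2.imwrite('pics/s2.png',cv2.resize(im,None,fx=3.7,fy=3.7,interpolation=cv2.INTER_CUBIC)); print(read_state()['tool_pos'])
```

```text
[ 0.4475063  -0.05520586  0.23750852]
```

View pics/s2.png

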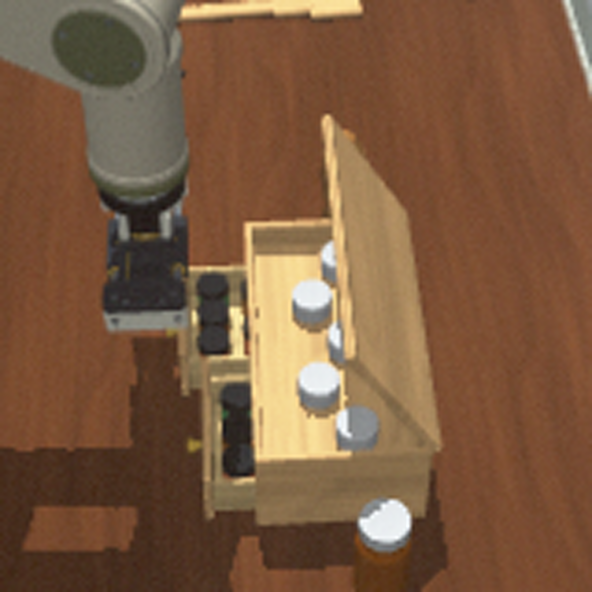

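The side view shows the gripper just in front of the left drawer, around (145,300), with nothing else touched. I'll push it slowly.

>>> arm_command:
  increments:
    - [0.03,0,0,0,0,0]
    - [0.06,0,0,0,0,0]
    - [0.09,0,0,0,0,0]
    - [0.12,0,0,0,0,0]
    - [0.15,0,0,0,0,0]

```text
t: 3.28
tool_pos: [0.4763, -0.0535, 0.2367]
orientation: [3.142, 0.001, -0.0]
force: [-1.5, -1.0, 0.7]
opening: 0.0006
gripper_force: 0.7
```

>>> arm_command:
  increments:
    - [0.03,0,0,0,0,0]
    - [0.06,0,0,0,0,0]
    - [0.08,0,0,0,0,0]
    - [0.1,0,0,0,0,0]
    - [0.11,0,0,0,0,0]

```text
t: 3.9
tool_pos: [0.4982, -0.0535, 0.2367]
orientation: [-3.142, -0.0, 0.0]
force: [-0.8, -0.4, 0.6]
opening: 0.0006
gripper_force: 0.6
```

>>> arm_command:
  increments:
    - [0.015,0,0,0,0,0]
    - [0.03,0,0,0,0,0]
    - [0.04,0,0,0,0,0]
    - [0.05,0,0,0,0,0]
    - [0.06,0,0,0,0,0]

```text
t: 4.53
tool_pos: [0.5101, -0.0536, 0.2367]
orientation: [-3.142, -0.0, 0.0]
force: [-2.4, 0.0, 0.0]
opening: 0.0003
gripper_force: 0.6
```

>>> arm_command:
  increments:
    - [0.003,0,0,0,0,0]
    - [0.006,0,0,0,0,0]
    - [0.009,0,0,0,0,0]
    - [0.012,0,0,0,0,0]
    - [0.015,0,0,0,0,0]

```text
t: 5.15
tool_pos: [0.513, -0.0535, 0.2367]
orientation: [-3.142, -0.0, 0.0]
force: [-1.0, -0.1, -0.2]
opening: 0.0004
gripper_force: 0.6
```

Next come 0.5 mm rows, watching the force.

>>> arm_command:
  increments:
    - [0.0025,0,0,0,0,0]
    - [0.005,0,0,0,0,0]
    - [0.0075,0,0,0,0,0]
    - [0.01,0,0,0,0,0]
    - [0.0125,0,0,0,0,0]

```text
t: 5.78
tool_pos: [0.5155, -0.0536, 0.2367]
orientation: [3.142, 0.0, -0.0]
force: [-1.7, -0.1, -0.4]
opening: 0.0007
gripper_force: 0.6
```

>>> arm_command:
  increments:
    - [0.002,0,0,0,0,0]
    - [0.004,0,0,0,0,0]
    - [0.006,0,0,0,0,0]
    - [0.008,0,0,0,0,0]
    - [0.01,0,0,0,0,0]

```text
t: 6.4
tool_pos: [0.5174, -0.0536, 0.2367]
orientation: [-3.142, -0.0, 0.001]
force: [-3.9, -0.6, 1.4]
opening: 0.0008
gripper_force: 1.8
```

>>> arm_command:
  increments:
    - [0.001,0,0,0,0,0]
    - [0.002,0,0,0,0,0]
    - [0.003,0,0,0,0,0]
    - [0.003,0,0,0,0,0]
    - [0.003,0,0,0,0,0]

```text
t: 7.02
tool_pos: [0.5176, -0.0536, 0.2367]
orientation: [-3.142, -0.0, 0.003]
force: [-7.9, 0.1, 3.7]
opening: 0.0004
gripper_force: 3.5
```

>>> arm_command:
  increments:
    - [-0.05,0,0,0,0,0]
    - [-0.15,0,0,0,0,0]
    - [-0.25,0,0,0,0,0]
    - [-0.3,0,0,0,0,0]
    - [-0.3,0.1,0,0,0,0]

```text
t: 7.65
tool_pos: [0.4576, -0.073, 0.2369]
orientation: [-3.141, -0.002, -0.001]
force: [-0.1, 0.5, -0.2]
opening: 0.0006
gripper_force: 0.0
```

>>> arm_command:
  increments:
    - [0,0.15,0,0,0,0]
    - [0,0.3,0,0,0,0]
    - [0,0.45,0,0,0,0]
    - [0,0.57,0,0,0,0]
    - [0.03,0.575,0,0,0,0]

```text
t: 8.28
tool_pos: [0.4642, -0.1899, 0.2371]
orientation: [3.141, -0.003, 0.002]
force: [-0.3, 0.1, -0.3]
opening: 0.0004
gripper_force: 0.0
```

>>> arm_command:
  increments:
    - [0.03,0,0,0,0,0]
    - [0.06,0,0,0,0,0]
    - [0.09,0,0,0,0,0]
    - [0.12,0,0,0,0,0]
    - [0.15,0,0,0,0,0]

```text
t: 8.9
tool_pos: [0.4944, -0.1882, 0.2365]
orientation: [-3.141, -0.001, 0.001]
force: [-0.9, 1.2, 0.5]
opening: 0.0006
gripper_force: 0.7
```

>>> arm_command:
  increments:
    - [0.02,0,0,0,0,0]
    - [0.04,0,0,0,0,0]
    - [0.06,0,0,0,0,0]
    - [0.075,0,0,0,0,0]
    - [0.085,0,0,0,0,0]

```text
t: 9.52
tool_pos: [0.5112, -0.1886, 0.2367]
orientation: [3.142, 0.0, -0.0]
force: [0.2, 0.7, -1.0]
opening: 0.0006
gripper_force: 0.6
```

>>> arm_command:
  increments:
    - [0.005,0,0,0,0,0]
    - [0.01,0,0,0,0,0]
    - [0.015,0,0,0,0,0]
    - [0.02,0,0,0,0,0]
    - [0.024,0,0,0,0,0]

```text
t: 10.15
tool_pos: [0.516, -0.1886, 0.2368]
orientation: [3.142, 0.0, 0.0]
force: [-0.5, -0.0, -0.8]
opening: 0.0003
gripper_force: 0.6
```

>>> arm_command:
  increments:
    - [0.0015,0,0,0,0,0]
    - [0.003,0,0,0,0,0]
    - [0.0045,0,0,0,0,0]
    - [0.006,0,0,0,0,0]
    - [0.0075,0,0,0,0,0]

```text
t: 10.78
tool_pos: [0.5171, -0.1886, 0.2368]
orientation: [3.142, 0.0, -0.002]
force: [-6.8, -0.4, 3.2]
opening: 0.0009
gripper_force: 3.0
```

>>> arm_command:
  increments:
    - [-0.05,0,0,0,0,0]
    - [-0.15,0,0,0,0,0]
    - [-0.25,0,-0.05,0,0,0]
    - [-0.25,0,-0.25,0,0,0]
    - [-0.25,0,-0.45,0,0,0]

```text
t: 11.4
tool_pos: [0.4667, -0.1884, 0.3275]
orientation: [-3.141, 0.0, -0.0]
force: [0.1, -0.1, -0.3]
opening: 0.0004
gripper_force: 0.0
```

>>> arm_command:
  increments:
    - [0,0,-0.2,0,0,0]
    - [0,-0.05,-0.4,0,0,0]
    - [0,-0.15,-0.6,0,0,0]
    - [0,-0.25,-0.7,0,0,0]
    - [0,-0.34,-0.7,0,0,0]

```text
t: 12.02
tool_pos: [0.4674, -0.1199, 0.4687]
orientation: [3.14, 0.0, 0.007]
force: [0.1, -0.1, -0.5]
opening: 0.0005
gripper_force: 0.0
```

>>> arm_command:
  increments:
    - [0.2,0,0,0,0,0]
    - [0.45,0,0,0,0,0]
    - [0.7,0,0,0,0,0]
    - [0.9,0,0,0,0,0]
    - [0.98,0,0,0,0,0]

```text
t: 12.65
tool_pos: [0.6648, -0.1199, 0.4634]
orientation: [-3.14, -0.001, 0.005]
force: [0.0, -1.0, 0.0]
opening: 0.0008
gripper_force: 0.0
```

Run:
```python
from h import *
c=cam('side'); a=c['image'][110:280,250:390,::-1]; t=cam('top')['image'][130:290,260:420,::-1]
f=lambda i:cv2.resize(i,(400,int(400*i.shape[0]/i.shape[1])),interpolation=cv2.INTER_CUBIC)
a=f(a);t=f(t);h=max(len(a),len(t)); o=np.zeros((h,800,3),np.uint8);o[:len(a),:400]=a;o[:len(t),400:]=t
cv2.imwrite('pics/b3.png',o); print(read_state()['tool_pos'])
```

```text
[ 0.66424187 -0.11999455  0.46357663]
```

View pics/b3.png

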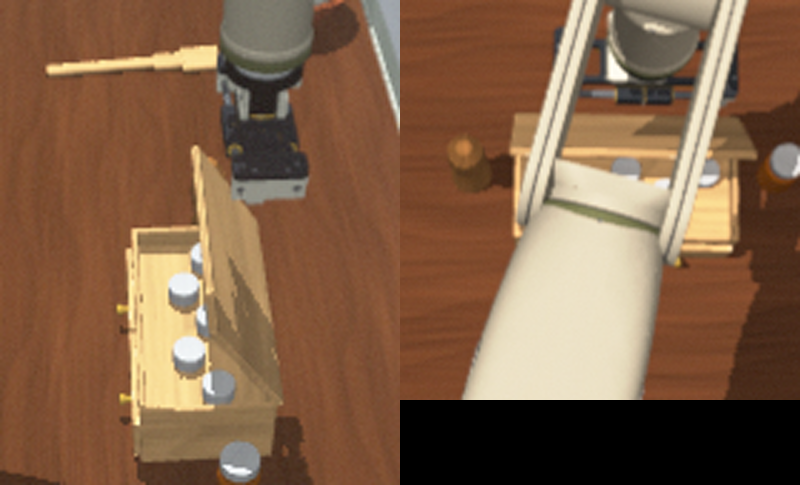

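Both drawers now look flush, with only the knobs proud at about (123,310) and (123,397). The gripper is behind the lid's outer face, so I'll descend and start closing it.

>>> arm_command:
  increments:
    - [0,0,0.1,0,0,0]
    - [0,0,0.22,0,0,0]
    - [0,0,0.32,0,0,0]
    - [-0.05,0,0.32,0,0,0]
    - [-0.1,0,0.32,0,0,0]

```text
t: 13.38
tool_pos: [0.6425, -0.1206, 0.4033]
orientation: [3.141, 0.0, 0.001]
force: [1.1, 0.6, 0.7]
opening: 0.0005
gripper_force: 0.0
```

>>> arm_command:
  increments:
    - [-0.02,0,0,0,0,0]
    - [-0.04,0,0,0,0,0]
    - [-0.05,0,0,0,0,0]
    - [-0.06,0,0,0,0,0]
    - [-0.07,0,0,0,0,0]

```text
t: 14.0
tool_pos: [0.6295, -0.1205, 0.4028]
orientation: [3.142, 0.0, 0.001]
force: [1.5, -0.2, 0.2]
opening: 0.0007
gripper_force: 0.8
```

>>> arm_command:
  increments:
    - [-0.024,0,0.013,0,0,0]
    - [-0.047,0,0.027,0,0,0]
    - [-0.069,0,0.042,0,0,0]
    - [-0.09,0,0.057,0,0,0]
    - [-0.11,0,0.074,0,0,0]

```text
t: 14.62
tool_pos: [0.6071, -0.1205, 0.3878]
orientation: [-3.142, -0.0, 0.0]
force: [0.8, -0.8, 0.7]
opening: 0.0006
gripper_force: 0.7
```

>>> arm_command:
  increments:
    - [-0.02,0,0.019,0,0,0]
    - [-0.04,0,0.038,0,0,0]
    - [-0.059,0,0.057,0,0,0]
    - [-0.077,0,0.077,0,0,0]
    - [-0.095,0,0.097,0,0,0]

```text
t: 15.25
tool_pos: [0.5881, -0.1205, 0.3682]
orientation: [-3.142, -0.0, 0.0]
force: [1.6, 0.9, 0.3]
opening: 0.0008
gripper_force: 0.6
```

>>> arm_command:
  increments:
    - [-0.016,0,0.021,0,0,0]
    - [-0.032,0,0.043,0,0,0]
    - [-0.046,0,0.065,0,0,0]
    - [-0.06,0,0.088,0,0,0]
    - [-0.072,0,0.111,0,0,0]

```text
t: 15.88
tool_pos: [0.5738, -0.1205, 0.346]
orientation: [-3.142, -0.0, 0.0]
force: [0.8, 0.5, 1.0]
opening: 0.0005
gripper_force: 0.5
```

>>> arm_command:
  increments:
    - [-0.012,0,0.025,0,0,0]
    - [-0.023,0,0.05,0,0,0]
    - [-0.033,0,0.075,0,0,0]
    - [-0.042,0,0.1,0,0,0]
    - [-0.05,0,0.12,0,0,0]

```text
t: 16.5
tool_pos: [0.5639, -0.1206, 0.322]
orientation: [3.142, 0.0, 0.0]
force: [2.4, 0.9, 0.8]
opening: 0.0009
gripper_force: 0.5
```

>>> arm_command:
  increments:
    - [-0.003,0,0.015,0,0,0]
    - [-0.006,0,0.03,0,0,0]
    - [-0.009,0,0.045,0,0,0]
    - [-0.012,0,0.058,0,0,0]
    - [-0.014,0,0.07,0,0,0]

```text
t: 17.12
tool_pos: [0.5611, -0.1206, 0.3081]
orientation: [3.142, 0.0, -0.0]
force: [-0.3, -0.4, 0.8]
opening: 0.0004
gripper_force: 0.5
```

Remaining drop is about 14 mm, to TCP z of about 0.294; I'll slow down.

>>> arm_command:
  increments:
    - [-0.001,0,0.01,0,0,0]
    - [-0.002,0,0.02,0,0,0]
    - [-0.003,0,0.028,0,0,0]
    - [-0.004,0,0.036,0,0,0]
    - [-0.004,0,0.044,0,0,0]

```text
t: 17.75
tool_pos: [0.5603, -0.1206, 0.2994]
orientation: [-3.142, -0.0, 0.0]
force: [-0.9, -0.1, 1.5]
opening: 0.0002
gripper_force: 0.5
```

>>> arm_command:
  increments:
    - [0,0,0.004,0,0,0]
    - [0,0,0.008,0,0,0]
    - [0,0,0.012,0,0,0]
    - [0,0,0.015,0,0,0]
    - [0,0,0.018,0,0,0]

```text
t: 18.38
tool_pos: [0.5604, -0.1205, 0.2959]
orientation: [-3.142, -0.0, -0.0]
force: [-1.4, -0.5, 0.6]
opening: 0.0005
gripper_force: 0.5
```

>>> arm_command:
  increments:
    - [0,0,0.0025,0,0,0]
    - [0,0,0.005,0,0,0]
    - [0,0,0.0075,0,0,0]
    - [0,0,0.01,0,0,0]
    - [0,0,0.01,0,0,0]

```text
t: 19.0
tool_pos: [0.5604, -0.1205, 0.2944]
orientation: [3.142, 0.0, 0.0]
force: [-2.5, 1.1, 4.7]
opening: 0.0005
gripper_force: 2.6
```

>>> arm_command:
  increments:
    - [0,0,0.001,0,0,0]
    - [0,0,0.002,0,0,0]
    - [0,0,0.003,0,0,0]
    - [0,0,0.003,0,0,0]
    - [0,0,0.003,0,0,0]

```text
t: 19.62
tool_pos: [0.5604, -0.1205, 0.2943]
orientation: [3.141, 0.0, 0.0]
force: [-5.4, 1.8, 9.9]
opening: 0.0002
gripper_force: 4.7
```

The force rise at z = 0.294 means the lid is on the rim. I'll lift off and check.

>>> arm_command:
  increments:
    - [0,0,-0.03,0,0,0]
    - [0,0,-0.15,0,0,0]
    - [0,0,-0.35,0,0,0]
    - [0,0,-0.55,0,0,0]
    - [0,0,-0.7,0,0,0]

```text
t: 20.25
tool_pos: [0.5605, -0.1206, 0.4355]
orientation: [3.141, 0.0, 0.003]
force: [0.8, 0.1, -0.0]
opening: 0.0004
gripper_force: 0.0
```

>>> arm_command:
  increments:
    - [-0.15,0,0,0,0,0]
    - [-0.4,0,0,0,0,0]
    - [-0.65,0,0,0,0,0]
    - [-0.8,0,0,0,0,0]
    - [-0.8,0,0,0,0,0]

```text
t: 20.88
tool_pos: [0.3992, -0.1206, 0.4337]
orientation: [3.141, -0.001, 0.002]
force: [0.4, -0.4, 0.1]
opening: 0.0006
gripper_force: 0.0
```

Run:
```python
from fit import *
p=np.load('fit.npy').copy(); p[3:]=0; q=np.array(list(pts(p).values()))
o=np.zeros((500,800,3),np.uint8)
for i,(n,x0,y0,w,h) in enumerate((('side',265,160,110,137),('top',270,160,160,110))):
    c=cam(n); k=400/w; im=cv2.resize(c['image'][y0:y0+h,x0:x0+w,::-1],None,fx=k,fy=k,interpolation=cv2.INTER_CUBIC)
    for u,v in proj(c,q): cv2.circle(im,(int((u-x0+.5)*k),int((v-y0+.5)*k)),3,(0,0,255),1)
    o[:min(500,len(im)),400*i:400*i+400]=im[:500,:400]
cv2.imwrite('pics/b4.png',o); print(read_state()['force'])
```

```text
[ 0.40446019  0.09719687 -0.25367052]
```

View pics/b4.png

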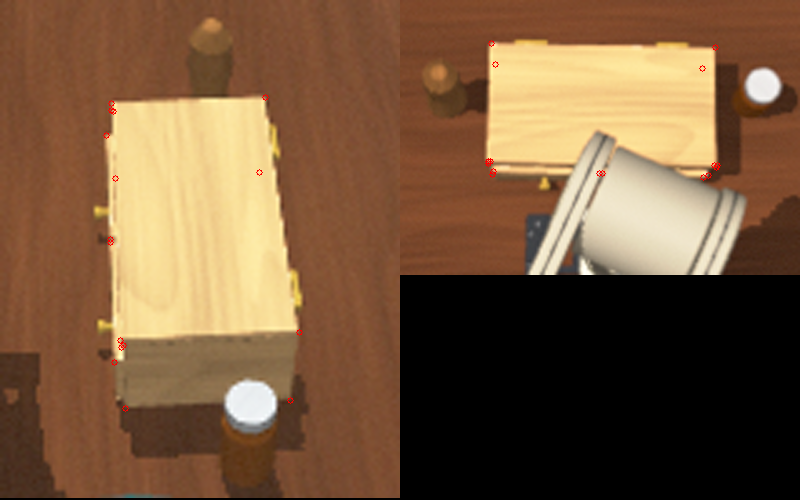

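The lid is flat and both drawers are flush. The chest's corners match the closed model at its original pose, and the mill and jar haven't moved. Handing in.

```bash
python3 -c "
from plant import *
print(close_job())"
```

```text
the job is handed in; nothing more can be done
None
```

The spice chest is closed and handed in at about 21 s: both drawers went home first, then the lid, with no sign in the final pictures that the chest, mill or jar moved, and the arm kept clear of the pot and spoon.

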